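# Change the batch in the gas annealing hearth

### The arm

A 7-joint arm with a two-finger parallel gripper is mounted at the origin on the work surface. World frame = base frame: x ahead of the robot, y to its left, z up, the work surface at z = 0. Lengths are in m, angles in rad, forces in N, time in s.
With the tool pointing down it reaches from about 0.4 to 0.85 m from the base axis. Payload 10.4 kg.
Tool frame: the origin (TCP) lies on the centre line of the jaws, within the pads' length; the fingertips stand 8 mm ahead of it and the grasp point (between the pads) lies 11 mm behind it (r.finger_overhang is the distance from the TCP to the fingertips, in m); z points along the fingers, y is the line along which they close (so a half turn about z gives the same grasp; the last joint's range is limited). The gripper opens to 87 mm and grips with 3 to 60 N. Pads are 19 mm wide; open, the fingers measure 117 mm over their backs; the gripper's body (75 mm by 190 mm) begins 51 mm behind the grasp point.
Start: joints at [-1.209, 0.332, -0.065, 1.46, 0.022, 1.35, -0.088], TCP at [0.235, 0.579, 0.231] pointing down, gripper open.
Joint ranges: [-2.6, 2.6], [-0.5, 2.12], [-1.47, 1.34], [0.16, 2.42], [-1.27, 4.41], [0.06, 2.06], [-2.6, 2.6]. Speed limits (rad/s): [2.22, 2.22, 2.79, 2.79, 3.14, 3.14, 3.14].

### API

Orientations are given as a unit quaternion [x, y, z, w].
In Python, from bench import r, vision gives the robot as it stands.
- The arm moves only by the tool drive_tool, never from a script. Its argument "series" is a list of rows, each a list of 2 entries, a list of its own where there are three numbers: the shift along the world's x, y, z in cm, then the turn about the world's z in degrees. A call has exactly 10 rows; each row shifts and turns the commanded pose from where the row before left it; what a row does not reach is not made up. A row lasts 1/8 s, in which the tool goes at most 62.5 mm and 10.7 degrees, less where a joint would pass 70% of its speed; a pose out of reach is approached as far as the arm can. A call with a gripper value outside its range is refused whole. "hand" is the closure, from 0 (fully open) to 1 (shut), set as the call begins (left out, the last holds). The fingers move at their own pace and stop on an object; "newtons" is the grip in N (left out, the last holds). Time passes only in rows, so rows that do not move let the fingers close, or fill a call up. It gives the time, the measured TCP pose, the force, the opening and the grip force at its end, in the units of the state.
- r.read_state(): the state, without advancing time (a new reading comes with each control period).
- vision.camera(name): name is "scene" or "side" or "wrist"; returns a dict with "color" (420x560x3 uint8, red, green, blue), "intrinsics" (3x3 intrinsics, pixels), "R" (3x3) and "t" (3): a world point X has camera coordinates R X + t; the wrist camera has in their place "mount" (4x4, takes a point from camera to tool coordinates, whose origin is the TCP and whose axes are the flange's). Camera axes: x right, y down, z forward; pixel columns grow to the right and rows downward; lengths in m; the calibration is good to about 2 mm. The wrist camera is an equidistant fisheye: a pixel r from the principal point sees the ray r / f radians off the axis. A picture is of the moment at which its call begins: read the wrist's pose just before it. There is no depth.
- r.close_job(): hands the job in; it is judged then, once.
The state is a dict: "time": time; "joint_positions": joint angles; "joint_vel": joint speeds; "joint_torque": joint torques, N m; "ee_pos": TCP position; "eef_rot": TCP orientation; "ft_force": force on the tool from outside, world axes, zero at the start; "torque": the same for the moment, N m; "width": finger opening in m; "grip_force": force on a finger pad.
Only numpy, scipy, OpenCV 4.12 (cv2) and the standard library are available. Lean on these libraries where they do the work, as an engineer would, in place of code of your own. Each camera call takes 0.05 s, during which the arm holds its last target. There are 200 camera calls.

### The job

Change the batch in the gas annealing hearth. First, before anything goes into or out of the pan, shut the gas cock fully (lever square across the pipe, against its stop); then, with the gas off, take the finished round casting out and set it flat on the cooling brick, and lay all the brass castings from the bench into the pan, gates up, fitted together so that every one lies flat on its floor in one layer. Last turn the cock fully open again (lever along the pipe, against its stop); do not tip over or push away the two jars.

Things in the scene. Friction and masses are not known exactly. Their poses are not given: they have to be found in the camera images.
- pan (a point): Middle of the upper face of the pan's floor, 45 mm above the bench. The pan is a grey rectangular steel pan on the gas hearth, inside 135 mm along this x and 225 mm along y, walls 3 mm thick rising 12 mm above the floor. z up. Hearth, pipe and cock are one fixed unit, in another place and yaw at each start.
- cock (a joint): Angle of the gas cock's lever, rad. 0 = shut: lever across the gas pipe, pointing to the pan's -x (towards the robot). 1.571 = fully open: lever along the pipe, pointing to the pan's -y, away from the pan. Opens counter-clockwise seen from above; hard stop at each end; stays where left; takes about 4 N at the grip.
- cock_grip (a point): Middle of the lever's yellow grip, 85 mm above the bench, moving with the lever 72 mm from its axis. The grip is a level bar 18 mm wide, 14 mm high, 70 mm long (30 mm of it on either side of this point at least). Below it only the brass pipe and cock, tops at most 45 mm above the bench. Its x axis points to the turning axis, z up.
- cock_axis (a point): Point on the cock's vertical turning axis at the height of the grip, 185 mm from the pan's middle along the pan's -y.
- long_angle: L-shaped long brass angle plate, a loose casting 8 mm thick, 0.33 kg, legs 129 and 84 mm long outside, 39 wide. Gate (handle block on its face): 14 x 28 mm, top 48 mm above the underside; origin on the underside below the gate's middle, z up. Plate, mm: x -53.5..75.5 by y -24.5..14.5, and x -53.5..-14.5 by y -24.5..59.5. Pinch the gate along x (its 14 mm). May be absent.
- long_strap: Long straight brass strap, a loose casting 129 x 39 x 8 mm, 0.25 kg, long side along x, gate in the middle. Gate (handle block on its face): 14 x 28 mm, top 48 mm above the underside; origin on the underside below the gate's middle, z up. Pinch the gate along x (its 14 mm). May be absent.
- corner_a: L-shaped brass corner plate, 8 mm thick, 0.25 kg, legs 84 mm long outside, 39 wide. Gate (handle block on its face): 14 x 28 mm, top 48 mm above the underside; origin on the underside below the gate's middle, z up. Plate, mm: x -27.5..56.5 by y -27.5..11.5, and x -27.5..11.5 by y -27.5..56.5. The gate is askew: pinch its 14 mm along the diagonal x = y. May be absent.
- corner_b: L-shaped brass corner plate, 8 mm thick, 0.25 kg, legs 84 mm long outside, 39 wide. Gate (handle block on its face): 14 x 28 mm, top 48 mm above the underside; origin on the underside below the gate's middle, z up. Plate, mm: x -27.5..56.5 by y -27.5..11.5, and x -27.5..11.5 by y -27.5..56.5. The gate is askew: pinch its 14 mm along the diagonal x = y. May be absent.
- short_strap: Short straight brass strap, a loose casting 84 x 39 x 8 mm, 0.17 kg, long side along x, gate in the middle. Gate (handle block on its face): 14 x 28 mm, top 48 mm above the underside; origin on the underside below the gate's middle, z up. Pinch the gate along x (its 14 mm). May be absent.
- rosette: Round copper-coloured casting of the last batch, already annealed, 80 mm across, 8 mm thick, 0.3 kg; starts in the pan. Gate (handle block on its face): 14 x 28 mm, top 48 mm above the underside; origin on the underside below the gate's middle, z up. Pinch the gate along x (its 14 mm).
- brick_top (a point): Middle of the upper face of the cooling brick, a fixed terracotta-coloured firebrick on the bench, 230 mm along this x, 114 mm along y, 32 mm high. z up.
- jar_left: Bystander: pale glass jar with a grey steel lid, 60 mm across, 85 mm high; origin under its middle.
- jar_right: Bystander: glass jar with a blue lid, 60 mm across, 75 mm high; origin under its middle.
Mind the look-alikes: they are no part of the job. There is more than one size of the rosette; the job needs the middle-sized.

How it is judged:
By the outcome, as a careful person would: the job done as asked, in the order asked, and still so for the second after the job is handed in, with the robot touching nothing.
Of long_angle, long_strap, corner_a, corner_b, short_strap only 4 to 5 are there at a start; the rules pass over those that are not, and their reading is None.
At some moment in a run one of long_angle, long_strap, corner_a, corner_b, short_strap may be knocked a few centimetres aside while the robot is not near it.
Once in a run the grip may slacken for a moment while it holds something.
It also fails if it takes over 210 s, if anything falls off the work surface, if the arm or the gripper's body presses on something with over 40 N, if the wrist force passes 120 N, or if a joint passes its speed limit or range.

## Working session

There is one attempt and no reset: what is moved stays moved. The work goes in short steps, Python scripts to look and compute and a tool call to move; the robot and the scene stay as the last step left them, time stands still between calls to the robot, and variables do not carry over. Pictures are saved under pics/ and viewed, at most 16 in all, crops included, and the job is handed in when it is done.

Besides the shell and the picture viewer there is one more tool, called as name([rows], argument=value, ...), one row to a line, values as JSON. drive_tool: Moves the arm, as the interface text tells. Its arguments: {"type":"object","properties":{"series":{"type":"array"},"hand":{"type":"number"},"newtons":{"type":"number"}},"required":["series"]}

```bash
mkdir -p pics; ls
python3 - <<'E'
from bench import r, vision
import cv2,numpy as np
s=r.read_state(); print(s['time'],s['ee_pos'],s['eef_rot'],s['width'])
for n in ['scene','side','wrist']:
    c=vision.camera(n); cv2.imwrite(f'pics/{n}0.png',c['color'][:,:,::-1]); print(n,c['intrinsics'].tolist(),{k:np.round(np.array(c[k]),4).tolist() for k in c if k in('R','t','mount')})
E
```

```text
pics
0.0 [0.23446977 0.5789381  0.22977473] [ 1.91186200e-01  9.81553532e-01 -7.02146684e-04 -8.41612873e-05] 0.0864866057784974
scene [[405.2984204240043, 0.0, 276.29706603194654], [0.0, 405.2984204240043, 214.162865877382], [0.0, 0.0, 1.0]] {'R': [[-0.2381, 0.971, -0.0205], [0.6792, 0.1514, -0.7182], [-0.6942, -0.1849, -0.6956]], 't': [0.1496, -0.285, 1.4942]}
side [[515.0341342351923, 0.0, 284.2856782329335], [0.0, 515.0341342351923, 206.04854805261758], [0.0, 0.0, 1.0]] {'R': [[0.7279, -0.6856, 0.0104], [-0.382, -0.418, -0.8242], [0.5695, 0.5959, -0.5662]], 't': [-0.3844, 0.2397, 1.3614]}
wrist [[325.19226210127806, 0.0, 287.2709197132258], [0.0, 325.19226210127806, 200.08575920838234], [0.0, 0.0, 1.0]] {'mount': [[0.0008, -0.9547, -0.2976, 0.0817], [1.0, 0.0008, -0.0001, 0.0005], [0.0003, -0.2976, 0.9547, -0.1541], [0.0, 0.0, 0.0, 1.0]]}
```

View pics/scene0.png

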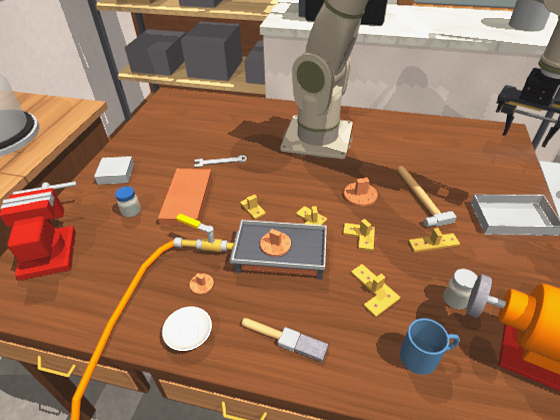

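View pics/side0.png

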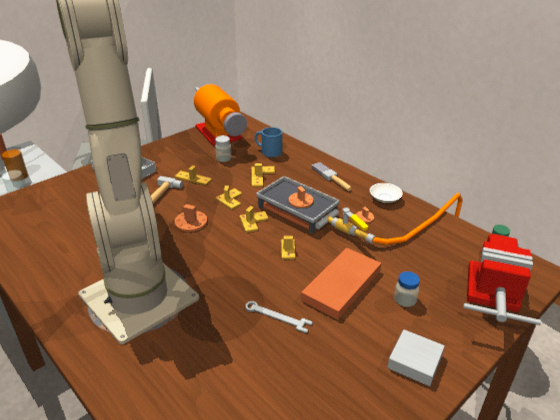

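```bash
cat > lib.py <<'E'
from bench import r, vision
import cv2, numpy as np
from scipy.optimize import minimize, least_squares
from scipy.spatial.transform import Rotation as Ro
def cap(n, save=None):
    s=r.read_state(); c=vision.camera(n); c['name']=n; c['s']=s
    if n=='wrist':
        M=np.eye(4); M[:3,:3]=Ro.from_quat(s['eef_rot']).as_matrix(); M[:3,3]=s['ee_pos']
        T=np.linalg.inv(M@np.array(c['mount'])); c['R'],c['t']=T[:3,:3],T[:3,3]
    c['R']=np.array(c['R']); c['t']=np.array(c['t']); c['K']=np.array(c['intrinsics'])
    if save: cv2.imwrite('pics/'+save,c['color'][:,:,::-1])
    return c
def proj(c,X):
    p=np.atleast_2d(X)@c['R'].T+c['t']; K=c['K']
    if c['name']=='wrist':
        rho=np.hypot(p[:,0],p[:,1])+1e-12; th=np.arctan2(rho,p[:,2]); q=p[:,:2]/rho[:,None]*th[:,None]
    else: q=p[:,:2]/p[:,2:]
    return q*K[0,0]+K[:2,2]
def unproj(c,uv,z):
    q=(np.atleast_2d(uv)-c['K'][:2,2])/c['K'][0,0]
    if c['name']=='wrist':
        th=np.linalg.norm(q,axis=1,keepdims=True)+1e-12; d=np.hstack([q/th*np.sin(th),np.cos(th)])
    else: d=np.hstack([q,np.ones((len(q),1))])
    d=d@c['R']; o=-c['R'].T@c['t']; return (o+d*((z-o[2])/d[:,2:]))
def rz(a): return np.array([[np.cos(a),-np.sin(a)],[np.sin(a),np.cos(a)]])
def T2(p,xy): return np.asarray(xy)@rz(p[2]).T+np.asarray(p[:2])
# boxes: centre x,y, half x, half y, yaw, z0,z1  (mm)
def bx(x0,x1,y0,y1): return [(x0+x1)/2,(y0+y1)/2,(x1-x0)/2,(y1-y0)/2,0,0,8]
G=[0,0,7,14,0,8,48]; Gd=[0,0,7,14,np.pi/4,8,48]
MOD={'long_angle':[bx(-53.5,75.5,-24.5,14.5),bx(-53.5,-14.5,-24.5,59.5),G],
'long_strap':[bx(-64.5,64.5,-19.5,19.5),G],'short_strap':[bx(-42,42,-19.5,19.5),G],
'corner':[bx(-27.5,56.5,-27.5,11.5),bx(-27.5,11.5,-27.5,56.5),Gd]}
def sil(c,name,p,z,S=4,roi=None):
    u0,v0,u1,v1=roi; m=np.zeros(((v1-v0)*S,(u1-u0)*S),np.uint8)
    for b in MOD[name]:
        b=np.array(b); t=np.linspace(-1,1,9)
        e=np.array([(x,-1) for x in t]+[(1,x) for x in t]+[(-x,1) for x in t]+[(-1,-x) for x in t])
        xy=(e*b[2:4])@rz(b[4]).T+b[:2]; xy=T2(p,xy/1000)
        P=np.vstack([np.c_[xy,np.full(len(xy),z+h/1000)] for h in b[5:7]])
        q=(proj(c,P)-[u0,v0]+.5)*S
        cv2.fillConvexPoly(m,cv2.convexHull(np.round(q).astype(np.int32)),1)
    return cv2.resize(m.astype(np.float32),(u1-u0,v1-v0),interpolation=cv2.INTER_AREA)
def brass(c):
    h=cv2.cvtColor(c['color'],cv2.COLOR_RGB2HSV).astype(int); H,S,V=h[...,0],h[...,1],h[...,2]
    return ((H>=19)&(H<=32)&(S>120)&(V>60)).astype(np.float32)
def fit(cams,name,p0,z,free=True):
    data=[]
    for c in cams:
        q=proj(c,np.array([[p0[0],p0[1],z]]))[0]; w=140 if c['name']=='wrist' else 60
        h,W=c['color'].shape[:2]
        roi=[int(max(0,q[0]-w)),int(max(0,q[1]-w)),int(min(W,q[0]+w)),int(min(h,q[1]+w))]
        m=brass(c)[roi[1]:roi[3],roi[0]:roi[2]]
        # keep only components near
        n,lab=cv2.connectedComponents((m>0).astype(np.uint8)); s0=sil(c,name,p0,z,1,roi)>0
        ids=[i for i in range(1,n) if (lab==i).sum()>30 and s0[lab==i].mean()>.2]
        m=np.isin(lab,ids).astype(np.float32); data.append((c,roi,cv2.GaussianBlur(m,(0,0),1)))
    def cost(x):
        p=[x[0]/1000,x[1]/1000,x[2]/30]; t=0
        for c,roi,m in data:
            t+=np.square(cv2.GaussianBlur(sil(c,name,p,z,4,roi),(0,0),1)-m).sum()/max(m.sum(),1)
        return t/len(data)
    x0=np.array([p0[0]*1000,p0[1]*1000,p0[2]*30]); best=None
    for st in (8,2):
        o=minimize(cost,x0,method='Nelder-Mead',options=dict(initial_simplex=np.vstack([x0]+[x0+st*np.eye(3)[i] for i in range(3)]),xatol=.05,fatol=1e-5))
        x0=o.x
    return np.array([x0[0]/1000,x0[1]/1000,x0[2]/30]),o.fun
E
python3 - <<'E'
from lib import *
c=cap('scene'); 
R=lambda n,uv,z: print(n,np.round(unproj(c,uv,z)[:,:2],3).tolist())
R('castings ss,ca,cb,ls,la',[(253,210),(312,220),(358,237),(434,243),(376,292)],.004)
R('pan corners',[(241,222),(327,225),(324,272),(233,267)],.057)
R('rosette',[(275,245)],.053)
R('grip',[(188,220)],.085)
R('axis',[(211,228)],.085)
R('brick',[(176,170),(211,170),(205,221),(161,216)],.032)
R('jarlids',[(125,192)],.075);R('j2',[(462,277)],.085)
R('big,small',[(361,192),(201,284)],.005)
E
```

```text
castings ss,ca,cb,ls,la [[0.432, -0.12], [0.436, 0.06], [0.474, 0.196], [0.451, 0.399], [0.648, 0.257]]
pan corners [[0.538, -0.12], [0.498, 0.11], [0.657, 0.126], [0.691, -0.093]]
rosette [[0.595, -0.01]]
grip [[0.588, -0.249]]
axis [[0.602, -0.179]]
brick [[0.333, -0.407], [0.309, -0.295], [0.533, -0.23], [0.542, -0.361]]
jarlids [[0.511, -0.479]]
j2 [[0.623, 0.436]]
big,small [[0.282, 0.187], [0.722, -0.172]]
```

```bash
cat > fitall.py <<'E'
from lib import *
import time
cs=[cap('scene'),cap('side')]
for n,k,xy in [('short_strap','short_strap',(.432,-.12)),('c1','corner',(.44,.05)),('c2','corner',(.48,.195)),('long_strap','long_strap',(.451,.399)),('long_angle','long_angle',(.64,.26))]:
    t=time.time(); best=min((fit(cs,k,[*xy,a],0) for a in np.arange(0,6.2,np.pi/4 if 'strap' not in k else 10)[: (8 if 'strap' not in k else 1)]),key=lambda o:o[1]) if 'strap' not in k else min((fit(cs,k,[*xy,a],0) for a in np.arange(0,3.1,np.pi/4)),key=lambda o:o[1])
    print(n,np.round(best[0][:2],4),round(np.degrees(best[0][2]),1),'cost',round(best[1],3),round(time.time()-t))
E
python3 fitall.py
```

```text
short_strap [ 0.4237 -0.1247] 227.2 cost 0.024 2
c1 [0.4327 0.0636] 246.2 cost 0.262 4
c2 [0.4567 0.2102] 272.3 cost 0.034 4
long_strap [0.4488 0.399 ] -67.5 cost 0.038 2
long_angle [0.6374 0.2561] 229.8 cost 0.023 4
```

drive_tool([
  [[2,-6,0],0],
  [[3,-5,0],0],
  [[4,-5,0],0],
  [[4,-5,0],0],
  [[4,-5,0],0],
  [[4,-6,0],0],
  [[4,-6,0],0],
  [[3,-6,0],0],
  [[2,-6,0],0],
  [[0,-6,0],0],
])

```text
time: 1.55
ee_pos: [0.5192, 0.0422, 0.2305]
eef_rot: [0.191, 0.981, -0.0, 0.0]
ft_force: [0.8, -1.0, 0.2]
width: 0.0872
grip_force: 0.0
```

Run:
```python
from lib import *
c=cap('wrist','w1.png'); print(c['s']['ee_pos'])
import pickle; pickle.dump(c,open('w1.pkl','wb'))
cs=[c]
best=min((fit(cs+[cap('scene')],'corner',[.433,.063,a],0) for a in np.arange(0,6.2,np.pi/4)),key=lambda o:o[1]); print(best)
```

```text
[0.51923993 0.04216149 0.23053312]
(array([0.43465472, 0.062064  , 4.26188749]), np.float64(0.2777186334133148))
```

View pics/w1.png

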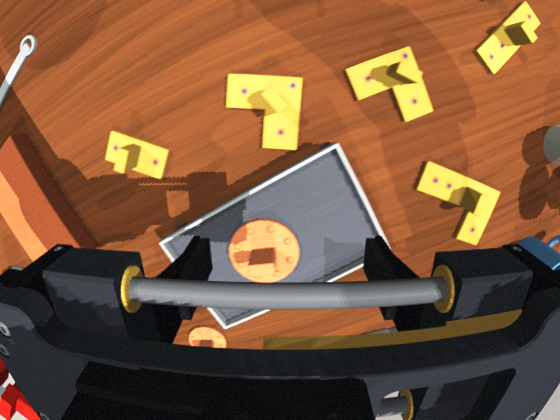

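Run:
```python
from lib import *
import pickle; c=pickle.load(open('w1.pkl','rb'))
inits={'short_strap':(.4237,-.1247,227.2),'c1':(.4327,.0636,246),'c2':(.4567,.2102,272),'long_strap':(.4488,.399,-67.5),'long_angle':(.6374,.2561,229.8)}
vis=c['color'][:,:,::-1].copy()
for n,(x,y,a) in inits.items():
    k='corner' if n[0]=='c' else n
    b=min((fit([c],k,[x,y,np.radians(a+d)],0) for d in ((0,45,90,-45,180) if n=='c1' else (0,))),key=lambda o:o[1])
    print(n,np.round(b[0][:2],4),round(np.degrees(b[0][2]),1),round(b[1],3))
    m=(sil(c,k,b[0],0,1,[0,0,560,420])>0).astype(np.uint8)
    cv2.drawContours(vis,cv2.findContours(m,0,2)[0],-1,(255,0,0),1)
bm=brass(c)>0; vis2=vis.copy(); vis2[~bm]//=3
cv2.imwrite('pics/v1.png',np.hstack([vis[20:300,200:560],vis2[20:300,200:560]]))
P=unproj(c,[(162,243),(338,145),(385,241),(226,327)],.057); print(np.round(P,3))
```

```text
short_strap [ 0.424  -0.1276] 228.0 0.025
c1 [0.4359 0.0617] 243.5 0.048
c2 [0.4571 0.208 ] 271.8 0.026
long_strap [0.4497 0.3963] -66.6 0.063
long_angle [0.6383 0.2549] 230.5 0.019
[[ 0.532 -0.121  0.057]
 [ 0.503  0.105  0.057]
 [ 0.626  0.12   0.057]
 [ 0.668 -0.103  0.057]]
```

View pics/v1.png

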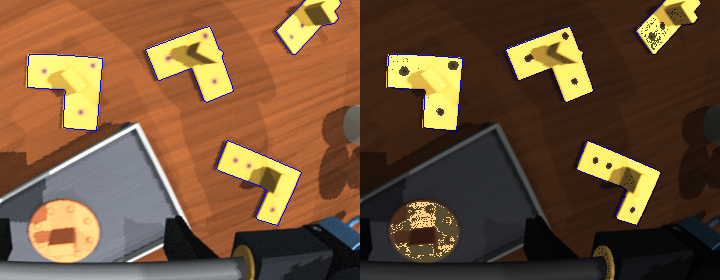

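```bash
cat >> lib.py <<'E'
MOD['grip']=[[0,0,35,9,0,-7,7]]
def pan_fit(cams,p0):
    # rim centreline bright vs both sides; image gradients in gray
    t=np.linspace(-1,1,60); 
    def ring(hx,hy): return np.vstack([np.c_[t*hx,0*t-hy],np.c_[0*t+hx,t*hy],np.c_[t*hx,0*t+hy],np.c_[0*t-hx,t*hy]])/1000
    gs=[cv2.GaussianBlur(cv2.cvtColor(c['color'],cv2.COLOR_RGB2HSV)[...,2].astype(np.float32)-cv2.cvtColor(c['color'],cv2.COLOR_RGB2HSV)[...,1],(0,0),.8) for c in cams]
    def samp(g,c,p,hx,hy,z):
        q=proj(c,np.c_[T2(p,ring(hx,hy)),np.full(240,z)]).astype(np.float32)
        return cv2.remap(g,q[None,:,0],q[None,:,1],cv2.INTER_LINEAR,borderMode=cv2.BORDER_REPLICATE)[0]
    def cost(x):
        p=[x[0]/1000,x[1]/1000,x[2]/80]; s=0
        for g,c in zip(gs,cams):
            a=samp(g,c,p,69,114,.057)-samp(g,c,p,74.5,119.5,.057); s+=np.clip(a,-60,60).mean()
            if c['name']=='wrist': s+=np.clip(samp(g,c,p,69,114,.057)-samp(g,c,p,63,108,.057),-60,60).mean()
        return -s
    best=None
    for dx in (-6,0,6):
        for dy in (-6,0,6):
            x0=np.array([p0[0]*1000+dx,p0[1]*1000+dy,p0[2]*80])
            o=minimize(cost,x0,method='Nelder-Mead',options=dict(initial_simplex=np.vstack([x0]+[x0+3*np.eye(3)[i] for i in range(3)])))
            if best is None or o.fun<best.fun: best=o
    x=best.x; return np.array([x[0]/1000,x[1]/1000,x[2]/80]),best.fun
E
python3 - <<'E'
from lib import *
import pickle; w=pickle.load(open('w1.pkl','rb'))
s,d=cap('scene'),cap('side')
for cams in ([w],[s],[d],[w,s,d]):
    p,f=pan_fit(cams,[.59,.002,.13]); print('pan',np.round(p,4),round(np.degrees(p[2]),2),round(f,1),'axis',np.round(T2(p,[0,-.185]),4))
for cams in ([s],[d],[s,d]):
    p,f=min((fit(cams,'grip',[.588,-.249,a],.085) for a in np.radians([30,60,90])),key=lambda o:o[1]); print('grip',np.round(p[:2],4),round(np.degrees(p[2]),1),round(f,3))
E
```

```text
pan [ 0.5852 -0.001   0.1435] 8.22 -90.8 axis [ 0.6117 -0.1841]
pan [ 5.857e-01 -4.000e-04  1.330e-01] 7.62 -54.5 axis [ 0.6102 -0.1837]
pan [5.858e-01 3.000e-04 1.307e-01] 7.49 -41.3 axis [ 0.6099 -0.1831]
pan [5.854e-01 1.000e-04 1.353e-01] 7.75 -185.4 axis [ 0.6104 -0.1832]
grip [ 0.5889 -0.2495] 73.8 0.026
grip [ 0.5912 -0.2479] 70.8 0.23
grip [ 0.5895 -0.249 ] 72.1 0.135
```

drive_tool([
  [[0.7,-3,-1],-9],
  [[0.7,-3,-1],-9],
  [[0.7,-3,-1],-9],
  [[0.7,-3,-1],-9],
  [[0.7,-3,-1],-9],
  [[0.7,-3,-1],-9],
  [[0.7,-3,-1],-9],
  [[0.7,-3,-1],-9],
  [[0.7,-3,-1],-9],
  [[0.7,-2.1,-1],-5],
])

```text
time: 3.35
ee_pos: [0.5888, -0.2475, 0.1301]
eef_rot: [0.81, 0.586, -0.0, 0.0]
ft_force: [0.7, 0.4, -1.4]
width: 0.0868
grip_force: 0.0
```

Run:
```python
from lib import *
s=r.read_state(); R=Ro.from_quat(s['eef_rot']).as_matrix(); print(s['ee_pos'],'psi',np.degrees(np.arctan2(R[1,1],R[0,1])),s['joint_positions'])
c=cap('wrist','w2.png')
```

```text
[ 0.58880179 -0.2475323   0.13008665] psi -18.271382386261955 [-0.19209007  0.50572431  0.69871441  1.57604212 -0.34233148  1.18576131
  0.25585126]
```

View pics/w2.png

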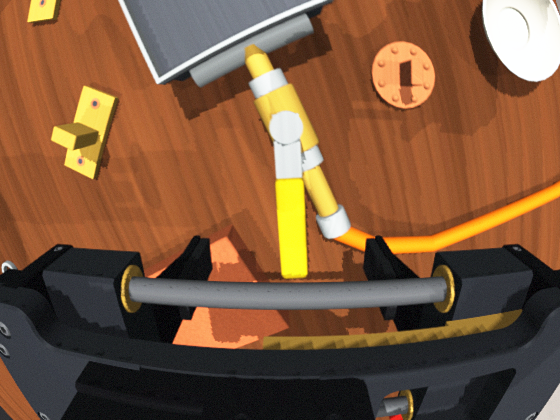

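drive_tool([
  [[0,-0.1,-1],0],
  [[0,0,-1],0],
  [[0,0,-1],0],
  [[0,0,-1],0],
  [[0,0,-0.8],0],
  [[0,0,-0.8],0],
  [[0,0,0],0],
  [[0,0,0],0],
  [[0,0,0],0],
  [[0,0,0],0],
])

```text
time: 4.65
ee_pos: [0.5887, -0.2476, 0.0748]
eef_rot: [0.809, 0.587, 0.0, 0.0]
ft_force: [0.1, -0.5, 0.1]
width: 0.087
grip_force: 0.0
```

drive_tool([
  [[0,0,0],0],
  [[0,0,0],0],
  [[0,0,0],0],
  [[0,0,0],0],
  [[0,0,0],0],
  [[0,0,0],0],
  [[0,0,0],0],
  [[0,0,0],0],
  [[0,0,0],0],
  [[0,0,0],0],
], hand=1, newtons=20)

```text
time: 5.9
ee_pos: [0.5886, -0.2479, 0.0747]
eef_rot: [0.809, 0.587, 0.0, 0.0]
ft_force: [2.7, -3.3, -1.8]
width: 0.0177
grip_force: 20.0
```

Run:
```python
from lib import *
s=r.read_state(); p=s['ee_pos'][:2]; a=np.array([.6104,-.1832]); v=p-a; R=np.linalg.norm(v); t0=np.degrees(np.arctan2(v[1],v[0]))
print(p,R,t0%360,s['width'],s['ft_force'])
n=9; end=187.75-3-360
d=(end-t0)/n
print(d)
q=[a+R*np.array([np.cos(np.radians(t0+d*i)),np.sin(np.radians(t0+d*i))]) for i in range(n+1)]
print(np.round(np.diff(q,axis=0)*100,2).tolist())
```

```text
[ 0.58863764 -0.24791916] 0.06828008518899921 251.41435388563482 0.017695501922626623 [ 2.66649056 -3.27058217 -1.81279625]
-7.407150431737203
[[-0.82, 0.33], [-0.77, 0.44], [-0.7, 0.53], [-0.63, 0.62], [-0.54, 0.69], [-0.45, 0.76], [-0.35, 0.81], [-0.24, 0.85], [-0.13, 0.87]]
```

drive_tool([
  [[-0.82,0.33,0],-7.4],
  [[-0.77,0.44,0],-7.4],
  [[-0.7,0.53,0],-7.4],
  [[-0.63,0.62,0],-7.4],
  [[-0.54,0.69,0],-7.4],
  [[-0.45,0.76,0],-7.4],
  [[-0.35,0.81,0],-7.4],
  [[-0.24,0.85,0],-7.4],
  [[-0.13,0.87,0],-7.4],
  [[0,0,0],0],
])

```text
time: 7.15
ee_pos: [0.5415, -0.1915, 0.0747]
eef_rot: [0.999, 0.045, -0.0, 0.002]
ft_force: [1.3, -12.3, -4.3]
width: 0.0178
grip_force: 20.0
```

Run:
```python
from lib import *
s=r.read_state(); p=s['ee_pos'][:2]; a=np.array([.6104,-.1832]); v=p-a; R=Ro.from_quat(s['eef_rot']).as_matrix()
print(p,np.linalg.norm(v),np.degrees(np.arctan2(v[1],v[0]))%360,'psi',np.degrees(np.arctan2(R[1,1],R[0,1])),s['width'],s['ft_force'],s['torque'])
```

```text
[ 0.54147336 -0.19147622] 0.0694217329532847 186.84689333258325 psi -84.85428966590264 0.01776470988311923 [  1.29140109 -12.30681348  -4.25239687] [-2.55791588 -0.14781326  0.23395863]
```

drive_tool([
  [[0,0,0],0],
  [[0,0,0],0],
  [[0,0,0],0],
  [[0,0,3],0],
  [[0,0,5],0],
  [[0,4,4],0],
  [[0,4,3],0],
  [[-1,4,0],0],
  [[-1,4,0],0],
  [[0,1.5,0],0],
], hand=0)

```text
time: 8.4
ee_pos: [0.5218, -0.0105, 0.2245]
eef_rot: [0.999, 0.049, -0.0, -0.001]
ft_force: [0.7, -0.7, -0.0]
width: 0.0869
grip_force: 0.0
```

Run:
```python
from lib import *
import pickle
c=cap('wrist','w3.png'); pickle.dump(c,open('w3.pkl','wb')); print(c['s']['ee_pos'])
print(pan_fit([c],[.5855,0,.1353]))
p,f=min((fit([cap('scene')],'grip',[.539,-.193,a],.085) for a in np.radians([0,10,20])),key=lambda o:o[1]); print('grip',np.round(p,4),np.degrees(p[2]),f)
```

```text
[ 0.52176948 -0.01046092  0.22454576]
(array([0.58648414, 0.00078467, 0.12782293]), np.float64(-120.0))
grip [ 0.5368 -0.193   0.1546] 8.85781848209261 0.03298898786306381
```

View pics/w3.png

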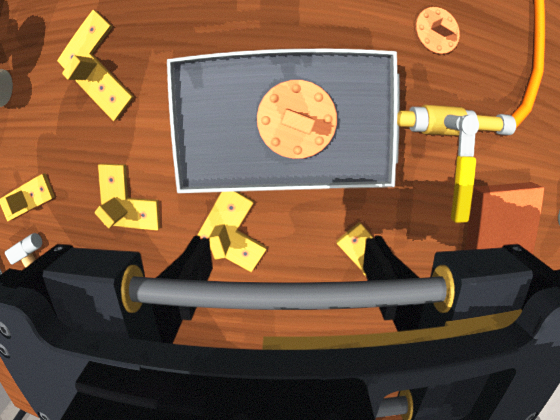

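Run:
```python
from lib import *
import pickle
c=pickle.load(open('w3.pkl','rb')); im=c['color']
h=cv2.cvtColor(im,cv2.COLOR_RGB2HSV).astype(int)
roi=im[70:170,245:350]; hr=h[70:170,245:350]
d=(hr[...,1]>70)&(hr[...,2]>60); n,l,st,ce=cv2.connectedComponentsWithStats(d.astype(np.uint8)); k=1+np.argmax(st[1:,4]); print(st[k],ce[k]+[245,70])
pts=np.argwhere(l==k)[:,::-1]+[245,70]; (u,v),rad=cv2.minEnclosingCircle(pts.astype(np.float32)); print('circ',u,v,rad,unproj(c,[(u,v)],.053))
cv2.imwrite('pics/v3.png',cv2.resize(roi[:,:,::-1],None,fx=5,fy=5,interpolation=cv2.INTER_CUBIC))
```

```text
[  12   10   80   79 5042] [296.4789766  118.74236414]
circ 296.7018737792969 118.35966491699219 40.444759368896484 [[ 0.58838966 -0.01285515  0.053     ]]
```

View pics/v3.png

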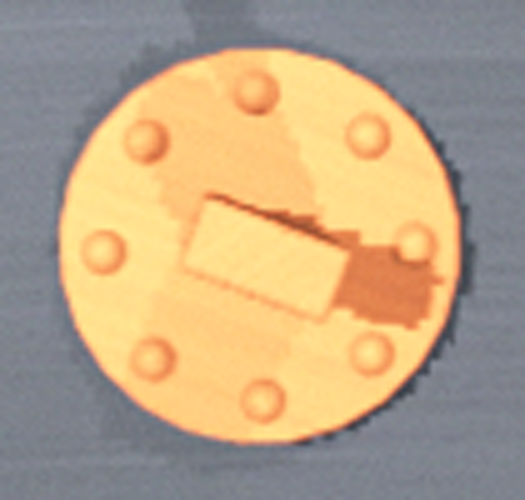

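Run:
```python
from lib import *
import pickle
c=pickle.load(open('w3.pkl','rb'))
q=np.array([(207,195),(350,250),(325,320),(182,268)])/5+[245,70]-.4
P=unproj(c,q,.093)[:,:2]; print(P.mean(0)); 
for a,b in ((0,3),(1,2)): v=P[b]-P[a]; print('short',np.linalg.norm(v),np.degrees(np.arctan2(v[1],v[0])))
for a,b in ((0,1),(3,2)): v=P[b]-P[a]; print('long',np.linalg.norm(v),np.degrees(np.arctan2(v[1],v[0])))
d=cap('side'); s=cap('scene','s2.png')
print(unproj(d,[(343,251),(381,267),(345,313),(303,289)],.032)[:,:2].round(3))
a=cv2.resize(s['color'][150:240,140:240,::-1],None,fx=4,fy=4); b=cv2.resize(d['color'][240:330,290:390,::-1],None,fx=4,fy=4)
cv2.imwrite('pics/br.png',np.hstack([a,b]))
```

```text
[ 0.58795975 -0.01283756]
short 0.0135688157656482 166.8554188116894
short 0.013151995820182475 166.7911419572353
long 0.026703836512293484 -105.22792250901298
long 0.026677182749345926 -104.33438939899717
[[ 0.51  -0.264]
 [ 0.535 -0.381]
 [ 0.332 -0.428]
 [ 0.315 -0.297]]
```

View pics/br.png

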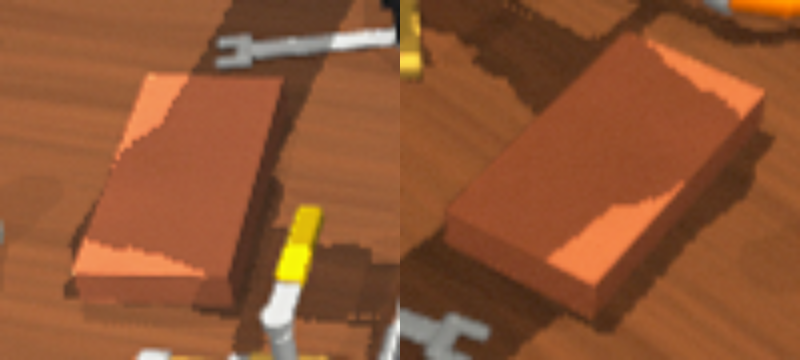

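Run:
```python
from lib import *
s=cap('scene');d=cap('side')
A=unproj(s,[(177,168.5),(210.5,169),(198,219),(158.3,218.5)],.032)[:,:2];B=unproj(d,[(348.8,248.3),(381.3,263.3),(338.8,311.3),(301.8,293.3)],.032)[:,:2]
print(A.round(3),A.mean(0),B.round(3),B.mean(0))
```

```text
[[ 0.325 -0.407]
 [ 0.304 -0.299]
 [ 0.53  -0.252]
 [ 0.553 -0.364]] [ 0.42798764 -0.33061717] [[ 0.532 -0.267]
 [ 0.548 -0.372]
 [ 0.325 -0.413]
 [ 0.302 -0.306]] [ 0.42672055 -0.33956251]
```

drive_tool([
  [[1,0,-1.5],9],
  [[1,0,-1.5],9],
  [[1,0,-1.5],9],
  [[1,0,-1.5],9],
  [[1,0,-1.5],9],
  [[1,-0.1,-1.5],9],
  [[0.6,-0.1,-1.5],9],
  [[0,0,-0.5],7],
  [[0,0,0],0],
  [[0,0,0],0],
])

```text
time: 10.05
ee_pos: [0.5884, -0.0162, 0.1148]
eef_rot: [0.793, 0.61, 0.0, 0.0]
ft_force: [-0.3, 0.5, 0.3]
width: 0.0868
grip_force: 0.0
```

drive_tool([
  [[0,0.3,0],1],
  [[0,0,-1],0],
  [[0,0,-1],0],
  [[0,0,-1],0],
  [[0,0,-1],0],
  [[0,0,-0.8],0],
  [[0,0,0],0],
  [[0,0,0],0],
  [[0,0,0],0],
  [[0,0,0],0],
])

```text
time: 11.3
ee_pos: [0.5884, -0.0125, 0.0668]
eef_rot: [0.786, 0.618, 0.0, 0.0]
ft_force: [-0.5, -0.7, -1.4]
width: 0.0872
grip_force: 0.0
```

drive_tool([
  [[0,0,0],0],
  [[0,0,0],0],
  [[0,0,0],0],
  [[0,0,0],0],
  [[0,0,0],0],
  [[0,0,0],0],
  [[0,0,0],0],
  [[0,0,1],0],
  [[0,0,2],0],
  [[0,0,2],0],
], hand=1, newtons=50)

```text
time: 12.55
ee_pos: [0.5884, -0.0126, 0.1183]
eef_rot: [0.786, 0.618, 0.0, 0.0]
ft_force: [0.5, 0.5, -3.4]
width: 0.0138
grip_force: 49.9
```

drive_tool([
  [[-1,-2,3],0],
  [[-2,-4,2],0],
  [[-2,-4,0],0],
  [[-2,-4,0],0],
  [[-2,-4,0],0],
  [[-2,-4,0],0],
  [[-2,-4,0],0],
  [[-2,-4,0],0],
  [[-1.1,-2.3,0],0],
  [[0,0,0],0],
])

```text
time: 13.8
ee_pos: [0.4258, -0.3379, 0.1678]
eef_rot: [0.787, 0.616, 0.0, 0.001]
ft_force: [-0.0, 0.7, -2.2]
width: 0.0135
grip_force: 49.9
```

drive_tool([
  [[0,0,-2],0],
  [[0,0,-2],0],
  [[0,0,-2],0],
  [[0,0,-2],0],
  [[0,0,-1.5],0],
  [[0,0,-1],0],
  [[0,0,-0.6],0],
  [[0,0,0],0],
  [[0,0,0],0],
  [[0,0,0],0],
])

```text
time: 15.05
ee_pos: [0.4263, -0.3375, 0.059]
eef_rot: [0.787, 0.617, 0.001, -0.0]
ft_force: [-20.0, 10.1, 50.0]
width: 0.0138
grip_force: 50.0
```

drive_tool([
  [[0,0,0.2],0],
  [[0,0,0],0],
  [[0,0,0],0],
  [[0,0,0],0],
  [[0,0,0],0],
  [[0,0,0],0],
  [[0,0,0],0],
  [[0,0,0],0],
  [[0,0,0],0],
  [[0,0,0],0],
])

```text
time: 16.3
ee_pos: [0.4268, -0.3373, 0.0591]
eef_rot: [0.787, 0.618, -0.0, 0.001]
ft_force: [-7.9, 0.8, 17.5]
width: 0.0136
grip_force: 50.0
```

Run:
```python
from lib import *
a=cap('wrist')['color'][:,:,::-1]; b=cap('side')['color'][210:350,270:410,::-1]
cv2.imwrite('pics/rb.png',np.hstack([cv2.resize(a,(400,300)),cv2.resize(b,(300,300),interpolation=cv2.INTER_CUBIC)]))
```

```text
(no output)
```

View pics/rb.png

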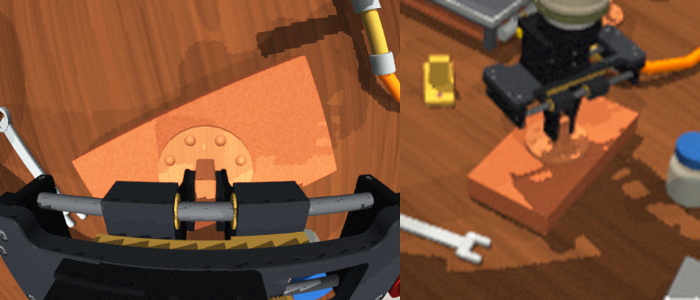

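drive_tool([
  [[0,0,0],0],
  [[0,0,0],0],
  [[0,0,0],0],
  [[0,0,0],0],
  [[0,0,1.5],0],
  [[0,0,3],0],
  [[0,0,4],0],
  [[0,2,4],6],
  [[1,4,2],8],
  [[2,5,1.5],10],
], hand=0.3)

```text
time: 17.65
ee_pos: [0.4571, -0.2258, 0.2197]
eef_rot: [0.64, 0.769, 0.001, 0.001]
ft_force: [1.6, -0.2, -1.1]
width: 0.061
grip_force: 0.0
```

drive_tool([
  [[2,5,0],10],
  [[2,5,0],10],
  [[2,5,0],10],
  [[2,5,0],10],
  [[2,5,0],0],
  [[2,5,0],0],
  [[2,5,0],0],
  [[0,5,0],0],
  [[0,0,0],0],
  [[0,0,0],0],
])

```text
time: 18.9
ee_pos: [0.5974, 0.1735, 0.2183]
eef_rot: [0.339, 0.941, -0.0, 0.001]
ft_force: [-0.2, -1.1, 0.2]
width: 0.0609
grip_force: 0.0
```

```bash
cat > look.py <<'E'
# usage: look.py name piece:x,y,deg ...
import sys
from lib import *
c=cap('wrist',sys.argv[1]+'.png'); s=c['s']; R=Ro.from_quat(s['eef_rot']).as_matrix()
print('tcp',np.round(s['ee_pos'],4),'psi',round(np.degrees(np.arctan2(R[1,1],R[0,1])),2),'w',round(s['width'],4),'t',s['time'])
extra={'scene':cap('scene'),'side':cap('side')}
for a in sys.argv[2:]:
    n,v=a.split(':'); v=[float(x) for x in v.split(',')]; z=v[3] if len(v)>3 else 0
    if n=='pan':
        p,f=pan_fit([c],[v[0],v[1],np.radians(v[2])]); print('pan',np.round(p[:2],4),round(np.degrees(p[2]),2),round(f,1)); continue
    k='corner' if n[0]=='c' else n
    for nm,cc in (('w',c),('sc',extra['scene']),('sd',extra['side'])):
        p,f=fit([cc],k,[v[0],v[1],np.radians(v[2])],z); print(n,nm,np.round(p[:2],4),round(np.degrees(p[2]),2),round(f,3))
E
python3 look.py w4 long_angle:.638,.255,230 corner2:.457,.208,272 corner1:.436,.062,243.5 pan:.586,.0005,7.5
```

```text
tcp [0.5974 0.1735 0.2183] psi 50.31 w 0.0609 t 18.9
long_angle w [0.6382 0.2555] 230.38 0.04
long_angle sc [0.6361 0.2561] 229.98 0.024
long_angle sd [0.6392 0.2573] 230.21 0.013
corner2 w [0.457  0.2089] 271.27 0.037
corner2 sc [0.4557 0.2098] 271.7 0.052
corner2 sd [0.4584 0.2113] 272.45 0.035
corner1 w [0.4358 0.0626] 243.81 0.029
corner1 sc [0.4299 0.0624] 246.39 0.454
corner1 sd [0.4366 0.0651] 243.78 0.024
pan [0.5873 0.0017] 8.97 -59.0
```

drive_tool([
  [[1.3,2.7,-2],0],
  [[1.3,2.7,-3],0],
  [[1.4,2.7,-3],0],
  [[0,0.1,-3],0],
  [[0,0,-3],0],
  [[0,0,-2],0],
  [[0,0,-2],0],
  [[0,0,-1.4],0],
  [[0,0,0],0],
  [[0,0,0],0],
])

```text
time: 20.3
ee_pos: [0.6378, 0.2565, 0.0244]
eef_rot: [0.339, 0.941, 0.0, 0.0]
ft_force: [0.6, 0.4, -0.2]
width: 0.061
grip_force: 0.0
```

drive_tool([
  [[0,0,0],0],
  [[0,0,0],0],
  [[0,0,0],0],
  [[0,0,0],0],
  [[0,0,0],0],
  [[0,0,0],0],
  [[0,0,1],0],
  [[0,0,2],0],
  [[0,0,3],0],
  [[0,0,3],0],
], hand=1, newtons=60)

```text
time: 21.55
ee_pos: [0.6374, 0.2563, 0.1159]
eef_rot: [0.339, 0.941, 0.0, 0.0]
ft_force: [0.2, 1.5, -3.2]
width: 0.0134
grip_force: 60.0
```

```bash
cat > tgt.py <<'E'
# usage: tgt.py panx pany yawdeg pinch_off(0|45)  dx dy (mm, piece origin minus TCP in tool frame optional)
import sys
from lib import *
PAN=[.5862,.0006,np.radians(7.6)]
a=[float(x) for x in sys.argv[1:]]
s=r.read_state(); R=Ro.from_quat(s['eef_rot']).as_matrix(); psi=np.degrees(np.arctan2(R[1,1],R[0,1]))
t=T2(PAN,np.array(a[:2])/1000); w=a[2]+a[3]+7.6
d=(w-psi+90)%180-90
print('target',t,'move cm',np.round((t-s['ee_pos'][:2])*100,2),'z',s['ee_pos'][2],'turn',round(d,2),'psi',round(psi,2),s['width'],s['ft_force'].round(1))
E
python3 tgt.py 11 85 180 0
```

```text
target [0.58586158 0.08630814] move cm [ -5.15 -17.  ] z 0.11588966269884239 turn -42.74 psi 50.34 0.01339375129604807 [ 0.2  1.5 -3.2]
```

drive_tool([
  [[-0.7,-2.4,0],-6],
  [[-0.7,-2.4,0],-6],
  [[-0.7,-2.4,0],-6],
  [[-0.7,-2.4,0],-6],
  [[-0.7,-2.4,0],-6],
  [[-0.7,-2.4,0],-6],
  [[-0.7,-2.4,0],-6],
  [[-0.25,-0.2,-1],-0.7],
  [[0,0,0],0],
  [[0,0,0],0],
])

```text
time: 22.8
ee_pos: [0.586, 0.0877, 0.1039]
eef_rot: [0.657, 0.754, 0.0, -0.0]
ft_force: [-0.4, 0.2, -2.7]
width: 0.0132
grip_force: 60.0
```

```bash
python3 tgt.py 11 85 180 0; python3 look.py w5 long_angle:.5859,.0863,187.6,.081 pan:.586,.0005,7.5
```

```text
target [0.58586158 0.08630814] move cm [-0.01 -0.14] z 0.10386449699867467 turn -0.19 psi 7.79 0.013173593281236526 [-0.4  0.2 -2.7]
tcp [0.586  0.0877 0.1039] psi 7.79 w 0.0132 t 22.8
long_angle w [0.5855 0.0876] 187.15 0.71
long_angle sc [0.5865 0.0877] 186.72 0.831
long_angle sd [0.5887 0.0851] 185.0 0.13
pan [0.585  0.0025] 6.31 -36.6
```

View pics/w5.png

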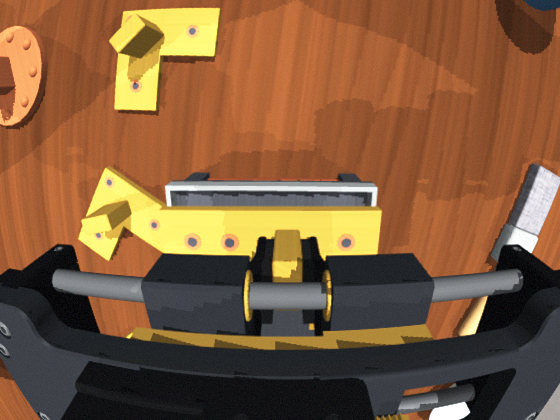

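drive_tool([
  [[0,-0.14,0],0],
  [[0,0,0],0],
  [[0,0,-1],0],
  [[0,0,-1],0],
  [[0,0,-0.7],0],
  [[0,0,-0.5],0],
  [[0,0,0],0],
  [[0,0,0],0],
  [[0,0,0],0],
  [[0,0,0],0],
])

```text
time: 24.2
ee_pos: [0.5859, 0.085, 0.0718]
eef_rot: [0.658, 0.753, 0.0, 0.0]
ft_force: [0.8, 0.6, -3.6]
width: 0.0134
grip_force: 60.0
```

drive_tool([
  [[0,0.15,-0.1],0],
  [[0,0,0],0],
  [[0,0,0],0],
  [[0,0,0],0],
  [[0,0,0],0],
  [[0,0,0],0],
  [[0,0,0],0],
  [[0,0,0],0],
  [[0,0,0],0],
  [[0,0,0],0],
])

```text
time: 25.45
ee_pos: [0.5857, 0.0865, 0.0706]
eef_rot: [0.658, 0.753, 0.0, 0.0]
ft_force: [0.3, -0.4, -4.2]
width: 0.0134
grip_force: 60.0
```

drive_tool([
  [[0,0,0],0],
  [[0,0,0],0],
  [[0,0,0],0],
  [[0,0,0],0],
  [[0,0,2],0],
  [[0,0,4],0],
  [[0,0,4],0],
  [[0,-1,4],0],
  [[-2,-5,1],4],
  [[-3,-5,0],6],
], hand=0.65)

```text
time: 26.7
ee_pos: [0.5361, -0.0253, 0.2229]
eef_rot: [0.589, 0.808, 0.001, 0.001]
ft_force: [1.0, -1.2, 0.7]
width: 0.0303
grip_force: 0.0
```

drive_tool([
  [[-3,-5,0],6],
  [[-3,-3,0],6],
  [[-2,0,0],8],
  [[0,0,0],10],
  [[0,0,0],0],
  [[0,0,0],0],
  [[0,0,0],0],
  [[0,0,0],0],
  [[0,0,0],0],
  [[0,0,0],0],
])

```text
time: 27.95
ee_pos: [0.4557, -0.1035, 0.2205]
eef_rot: [0.361, 0.932, -0.0, -0.0]
ft_force: [0.3, 0.1, 0.1]
width: 0.0304
grip_force: 0.0
```

```bash
python3 look.py w6 long_angle:.5859,.0863,187.6,.045 short_strap:.424,-.1276,228 corner1:.436,.062,243.5 corner2:.457,.209,272 pan:.586,.0005,7.5
```

```text
tcp [ 0.4557 -0.1035  0.2205] psi 47.64 w 0.0304 t 27.95
long_angle w [0.5871 0.0863] 187.15 0.038
long_angle sc [0.5791 0.0858] 187.9 0.081
long_angle sd [0.5892 0.0886] 186.45 0.11
short_strap w [ 0.4245 -0.125 ] 227.8 0.037
short_strap sc [ 0.4213 -0.1261] 226.21 0.017
short_strap sd [ 0.4251 -0.1231] 227.07 0.014
corner1 w [0.4361 0.0637] 243.84 0.07
corner1 sc [0.4298 0.0624] 246.39 0.447
corner1 sd [0.4376 0.0656] 242.93 0.023
corner2 w [0.4572 0.2094] 272.04 0.026
corner2 sc [0.4548 0.2097] 271.71 0.03
corner2 sd [0.4589 0.2106] 272.64 0.039
pan [0.5851 0.001 ] 6.44 -79.4
```

View pics/w6.png

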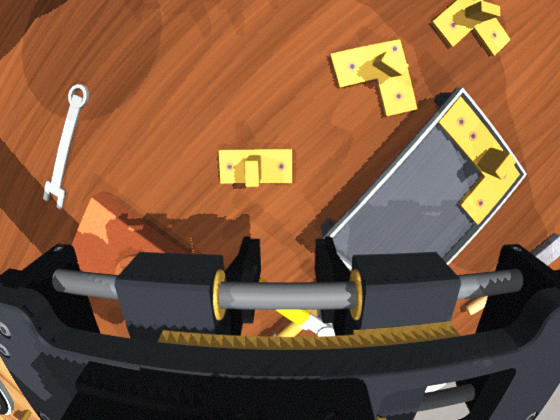

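drive_tool([
  [[-1.5,-1,-2],0],
  [[-1.6,-1.1,-3],0],
  [[0,0,-3],0],
  [[0,0,-3],0],
  [[0,0,-3],0],
  [[0,0,-2],0],
  [[0,0,-2],0],
  [[0,0,-1.6],0],
  [[0,0,0],0],
  [[0,0,0],0],
])

```text
time: 29.35
ee_pos: [0.4251, -0.1246, 0.0251]
eef_rot: [0.361, 0.932, 0.0, 0.0]
ft_force: [-0.7, 0.8, -0.2]
width: 0.03
grip_force: 0.0
```

drive_tool([
  [[0,0,0],0],
  [[0,0,0],0],
  [[0,0,0],0],
  [[0,0,0],0],
  [[0,0,0],0],
  [[0,0,0],0],
  [[0,0,1],0],
  [[0,0,2],0],
  [[0,0,3],0],
  [[0,0,3],0],
], hand=1)

```text
time: 30.6
ee_pos: [0.4244, -0.1248, 0.1156]
eef_rot: [0.361, 0.932, -0.0, -0.0]
ft_force: [0.6, 1.8, -1.7]
width: 0.0133
grip_force: 60.0
```

```bash
python3 tgt.py -22.5 45 180 0
```

```text
target [0.55794611 0.04222893] move cm [13.36 16.7 ] z 0.11563505592359777 turn -40.02 psi 47.62 0.013339082764873488 [ 0.6  1.8 -1.7]
```

drive_tool([
  [[1.6,2,1],-5],
  [[1.6,2,0],-5],
  [[1.7,2.1,0],-5],
  [[1.7,2.1,0],-5],
  [[1.7,2.1,0],-5],
  [[1.7,2.1,0],-5],
  [[1.7,2.1,0],-5],
  [[1.7,2.1,0],-5],
  [[0,0,0],0],
  [[0,0,0],0],
])

```text
time: 31.85
ee_pos: [0.5583, 0.0408, 0.1247]
eef_rot: [0.658, 0.753, -0.0, 0.0]
ft_force: [-1.2, 0.7, -2.6]
width: 0.0136
grip_force: 60.0
```

```bash
python3 tgt.py -22.5 45 180 0; python3 look.py w7 short_strap:.558,.042,187.6,.101 long_angle:.5865,.0865,187.4,.045
```

```text
target [0.55794611 0.04222893] move cm [-0.03  0.14] z 0.12472361871827461 turn -0.07 psi 7.67 0.013641008079620766 [-1.2  0.7 -2.6]
tcp [0.5583 0.0408 0.1247] psi 7.67 w 0.0136 t 31.85
short_strap w [0.5757 0.0934] 186.24 0.56
short_strap sc [0.5653 0.0402] 192.49 1.215
short_strap sd [0.5474 0.0161] 146.25 0.289
long_angle w [0.5863 0.0857] 187.54 0.331
long_angle sc [0.5796 0.086 ] 188.17 0.076
long_angle sd [0.5937 0.089 ] 184.85 0.15
```

drive_tool([
  [[0,0.14,-1],0],
  [[0,0,-1],0],
  [[0,0,-1],0],
  [[0,0,-1],0],
  [[0,0,-0.7],0],
  [[0,0,-0.4],0],
  [[0,0,-0.3],0],
  [[0,0,0],0],
  [[0,0,0],0],
  [[0,0,0],0],
])

```text
time: 33.25
ee_pos: [0.5589, 0.043, 0.0708]
eef_rot: [0.658, 0.753, 0.0, 0.0]
ft_force: [-0.5, -0.2, -2.2]
width: 0.0138
grip_force: 60.0
```

```bash
python3 tgt.py -22.5 45 180 0
```

```text
target [0.55794611 0.04222893] move cm [-0.09 -0.07] z 0.07078987942308858 turn -0.06 psi 7.66 0.01383751322756337 [-0.5 -0.2 -2.2]
```

drive_tool([
  [[0,0,0],0],
  [[0,0,0],0],
  [[0,0,0],0],
  [[0,0,0],0],
  [[0,0,2],0],
  [[0,0,4],0],
  [[-1,0,4],-4],
  [[-2,2,4],-7],
  [[-2,5,1],-9],
  [[-2,5,0],-9],
], hand=0.65)

```text
time: 34.5
ee_pos: [0.491, 0.1591, 0.2222]
eef_rot: [0.824, 0.567, 0.002, -0.0]
ft_force: [0.7, 0.4, 0.1]
width: 0.0306
grip_force: 0.0
```

drive_tool([
  [[-2,5,0],-9],
  [[-2,5,0],-9],
  [[-2,5,0],-9],
  [[-1,4,0],-9],
  [[-0.7,3,0],-9],
  [[0,0,0],0],
  [[0,0,0],0],
  [[0,0,0],0],
  [[0,0,0],0],
  [[0,0,0],0],
])

```text
time: 35.75
ee_pos: [0.414, 0.378, 0.2201]
eef_rot: [0.977, 0.212, 0.0, -0.0]
ft_force: [-0.1, -0.7, 0.3]
width: 0.0305
grip_force: 0.0
```

```bash
python3 look.py w8 long_strap:.4495,.398,-66.6 corner2:.457,.209,272 short_strap:.5585,.0425,187.6,.045 long_angle:.5865,.0865,187.4,.045
```

```text
tcp [0.414  0.378  0.2201] psi -65.52 w 0.0305 t 35.75
long_strap w [0.4505 0.3972] -66.69 0.051
long_strap sc [0.447  0.3985] -66.59 0.038
long_strap sd [0.4503 0.3997] -67.29 0.029
corner2 w [0.458  0.2087] 271.63 0.029
corner2 sc [0.4547 0.2104] 271.55 0.029
corner2 sd [0.4583 0.2109] 272.86 0.03
short_strap w [0.5553 0.0749] 186.89 0.314
short_strap sc [0.6062 0.0712] 96.99 0.469
short_strap sd [0.5755 0.066 ] 165.34 0.334
long_angle w [0.5887 0.0736] 189.99 0.177
long_angle sc [0.5751 0.0844] 186.81 0.276
long_angle sd [0.5873 0.084 ] 187.89 0.22
```

drive_tool([
  [[1.8,1,-2],-1.2],
  [[1.7,1,-3],0],
  [[0,0,-3],0],
  [[0,0,-3],0],
  [[0,0,-3],0],
  [[0,0,-2],0],
  [[0,0,-2],0],
  [[0,0,-1.5],0],
  [[0,0,0],0],
  [[0,0,0],0],
])

```text
time: 37.15
ee_pos: [0.4493, 0.3986, 0.0256]
eef_rot: [0.979, 0.202, 0.0, -0.0]
ft_force: [0.5, -0.0, 0.4]
width: 0.0304
grip_force: 0.0
```

drive_tool([
  [[0,0,0],0],
  [[0,0,0],0],
  [[0,0,0],0],
  [[0,0,0],0],
  [[0,0,0],0],
  [[0,0,0],0],
  [[0,0,1],0],
  [[0,0,3],0],
  [[0,0,3],0],
  [[0,0,3],0],
], hand=1)

```text
time: 38.4
ee_pos: [0.4485, 0.3984, 0.1261]
eef_rot: [0.979, 0.202, -0.0, 0.0]
ft_force: [0.3, 1.5, -2.6]
width: 0.0138
grip_force: 60.0
```

```bash
python3 tgt.py 0 0 0 0
```

```text
target [0.5862 0.0006] move cm [ 13.77 -39.78] z 0.12606049224830138 turn 74.29 psi -66.69 0.01382792461912638 [ 0.3  1.5 -2.6]
```

drive_tool([
  [[1.5,-4,2],8],
  [[1.5,-4,0],8],
  [[1.5,-4.5,0],8],
  [[1.5,-4.5,0],8],
  [[1.5,-4.5,0],8],
  [[1.5,-4.5,0],8],
  [[1.5,-4.5,0],8],
  [[1.5,-4.5,0],8],
  [[1.8,-4.8,0],8],
  [[0,0,0],2],
])

```text
time: 39.65
ee_pos: [0.5872, -0.0052, 0.1455]
eef_rot: [0.662, 0.749, -0.001, 0.001]
ft_force: [-0.6, 0.3, -2.7]
width: 0.0134
grip_force: 60.0
```

```bash
python3 tgt.py 0 0 0 0; python3 look.py w9 pan:.586,.0005,7.5 long_angle:.5865,.0865,187.4,.045
```

```text
target [0.5862 0.0006] move cm [-0.1   0.58] z 0.14546572476222597 turn 0.57 psi 7.03 0.013418826875324008 [-0.6  0.3 -2.7]
tcp [ 0.5872 -0.0052  0.1455] psi 7.03 w 0.0134 t 39.65
pan [5.859e-01 2.000e-04] 6.51 -68.6
long_angle w [0.5862 0.0863] 187.64 0.043
long_angle sc [0.5749 0.0848] 187.06 0.286
long_angle sd [0.5889 0.0857] 190.17 0.352
```

View pics/w9.png

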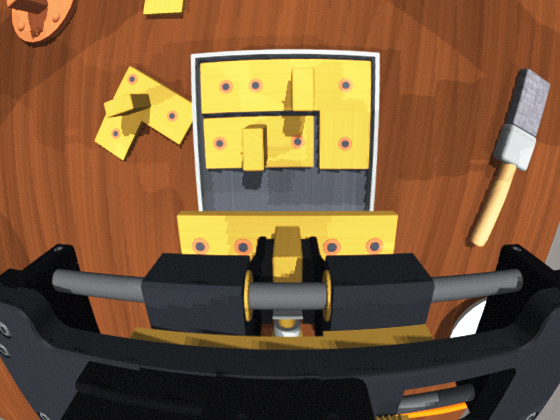

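drive_tool([
  [[-0.1,0.5,0],0.6],
  [[0,0,-2],0],
  [[0,0,-2],0],
  [[0,0,-1],0],
  [[0,0,-1],0],
  [[0,0,-0.6],0],
  [[0,0,-0.4],0],
  [[0,0,0],0],
  [[0,0,0],0],
  [[0,0,0],0],
])

```text
time: 41.05
ee_pos: [0.5861, 0.0053, 0.0752]
eef_rot: [0.657, 0.754, 0.0, 0.0]
ft_force: [0.1, -0.3, -1.4]
width: 0.0135
grip_force: 60.0
```

```bash
python3 tgt.py 0 0 0 0
```

```text
target [0.5862 0.0006] move cm [ 0.01 -0.47] z 0.07523923561227557 turn -0.3 psi 7.9 0.013465530930886678 [ 0.1 -0.3 -1.4]
```

drive_tool([
  [[0,-0.55,0],-0.2],
  [[0,0,0],0],
  [[0,0,0],0],
  [[0,0,-0.3],0],
  [[0,0,-0.1],0],
  [[0,0,0],0],
  [[0,0,0],0],
  [[0,0,0],0],
  [[0,0,0],0],
  [[0,0,0],0],
])

```text
time: 42.3
ee_pos: [0.5858, -0.0002, 0.0709]
eef_rot: [0.658, 0.753, 0.0, 0.0]
ft_force: [0.0, -0.2, -2.4]
width: 0.0133
grip_force: 60.0
```

drive_tool([
  [[0,0,0],0],
  [[0,0,0],0],
  [[0,0,0],0],
  [[0,0,0],0],
  [[0,0,2],0],
  [[0,0,4],0],
  [[0,0,4],4],
  [[-1,1,4],8],
  [[-2,1,1],10],
  [[-2,1,0],10],
], hand=0.65)

```text
time: 43.55
ee_pos: [0.5361, 0.0297, 0.2234]
eef_rot: [0.423, 0.906, 0.001, 0.001]
ft_force: [-0.6, 1.0, -0.3]
width: 0.0303
grip_force: 0.0
```

drive_tool([
  [[-2,1.5,0],10],
  [[-2,1.5,0],10],
  [[-1.5,1,0],10],
  [[-0.7,0.6,0],10],
  [[0,0,0],10],
  [[0,0,0],10],
  [[0,0,0],9],
  [[0,0,0],0],
  [[0,0,0],0],
  [[0,0,0],0],
])

```text
time: 44.8
ee_pos: [0.4739, 0.0757, 0.2211]
eef_rot: [-0.161, 0.987, 0.0, 0.0]
ft_force: [0.1, 0.0, -0.4]
width: 0.0304
grip_force: 0.0
```

```bash
python3 look.py w10 corner1:.436,.063,243.8 corner2:.4575,.2095,272 long_angle:.5865,.0865,187.4,.045
```

```text
tcp [0.4739 0.0757 0.2211] psi 108.58 w 0.0304 t 44.8
corner1 w [0.4359 0.0631] 243.9 0.025
corner1 sc [0.4286 0.0629] 246.41 0.45
corner1 sd [0.437  0.0653] 244.78 0.023
corner2 w [0.4294 0.2118] 273.43 0.036
corner2 sc [0.4279 0.2124] 272.68 0.037
corner2 sd [0.4312 0.2139] 273.39 0.027
long_angle w [0.5874 0.0897] 191.21 0.959
long_angle sc [0.5755 0.0852] 186.49 0.278
long_angle sd [0.5888 0.0564] 156.16 0.34
```

drive_tool([
  [[-1.9,-0.6,-2],0.3],
  [[-1.9,-0.6,-3],0],
  [[0,0,-3],0],
  [[0,0,-3],0],
  [[0,0,-3],0],
  [[0,0,-2],0],
  [[0,0,-2],0],
  [[0,0,-1.6],0],
  [[0,0,0],0],
  [[0,0,0],0],
])

```text
time: 46.2
ee_pos: [0.4362, 0.0639, 0.0255]
eef_rot: [-0.165, 0.986, 0.0, 0.0]
ft_force: [1.2, 0.7, 0.2]
width: 0.0304
grip_force: 0.0
```

drive_tool([
  [[0,0,0],0],
  [[0,0,0],0],
  [[0,0,0],0],
  [[0,0,0],0],
  [[0,0,0],0],
  [[0,0,0],0],
  [[0,0,1],0],
  [[0,0,3],0],
  [[0,0,3],0],
  [[0,0,3],0],
], hand=1)

```text
time: 47.45
ee_pos: [0.4354, 0.0636, 0.1261]
eef_rot: [-0.165, 0.986, -0.0, -0.0]
ft_force: [-0.3, 0.8, -2.8]
width: 0.0134
grip_force: 60.0
```

```bash
python3 tgt.py 37 -53 180 45
```

```text
target [ 0.62988456 -0.04704094] move cm [ 19.44 -11.06] z 0.12607779808159109 turn -56.39 psi 108.99 0.013393716321239814 [-0.3  0.8 -2.8]
```

drive_tool([
  [[2.4,-1.4,2],-7],
  [[2.4,-1.4,0],-7],
  [[2.4,-1.4,0],-7],
  [[2.4,-1.4,0],-7],
  [[2.4,-1.4,0],-7],
  [[2.4,-1.4,0],-7],
  [[2.4,-1.4,0],-7],
  [[2.6,-1.3,0],-7.4],
  [[0,0,0],0],
  [[0,0,0],0],
])

```text
time: 48.7
ee_pos: [0.6291, -0.0469, 0.1447]
eef_rot: [0.32, 0.947, -0.0, -0.001]
ft_force: [-0.4, 0.1, -2.7]
width: 0.0132
grip_force: 60.0
```

```bash
python3 tgt.py 37 -53 180 45
```

```text
target [ 0.62988456 -0.04704094] move cm [ 0.07 -0.02] z 0.14472238159605788 turn -0.08 psi 52.68 0.013235946160589384 [-0.4  0.1 -2.7]
```

drive_tool([
  [[0,0,-2],0],
  [[0,0,-2],0],
  [[0,0,-1],0],
  [[0,0,-0.5],0],
  [[0,0,-0.2],0],
  [[0,0,0],0],
  [[0,0,0],0],
  [[0,0,0],0],
  [[0,0,0],0],
  [[0,0,0],0],
])

```text
time: 49.95
ee_pos: [0.6299, -0.0471, 0.088]
eef_rot: [0.321, 0.947, 0.0, 0.0]
ft_force: [0.2, -0.8, -3.8]
width: 0.0133
grip_force: 60.0
```

```bash
python3 tgt.py 37 -53 180 45
```

```text
target [ 0.62988456 -0.04704094] move cm [0.   0.01] z 0.08796710168227455 turn -0.01 psi 52.61 0.01332361396978699 [ 0.2 -0.8 -3.8]
```

Exactly on target; lower, then release and look for the last casting.

drive_tool([
  [[0,0,-0.7],0],
  [[0,0,-0.5],0],
  [[0,0,-0.3],0],
  [[0,0,-0.2],0],
  [[0,0,0],0],
  [[0,0,0],0],
  [[0,0,0],0],
  [[0,0,0],0],
  [[0,0,0],0],
  [[0,0,0],0],
])

```text
time: 51.2
ee_pos: [0.6298, -0.0472, 0.0709]
eef_rot: [0.321, 0.947, 0.0, 0.0]
ft_force: [0.0, -1.4, -1.9]
width: 0.0136
grip_force: 60.0
```

drive_tool([
  [[0,0,0],0],
  [[0,0,0],0],
  [[0,0,0],0],
  [[0,0,0],0],
  [[0,0,2],0],
  [[0,0,4],0],
  [[0,0,4],0],
  [[-2,2,4],-9],
  [[-3,3,1],-10],
  [[-3,3,0],-10],
], hand=0.65)

```text
time: 52.45
ee_pos: [0.5498, 0.033, 0.223]
eef_rot: [0.55, 0.835, 0.001, 0.001]
ft_force: [0.1, 0.7, 1.0]
width: 0.0302
grip_force: 0.0
```

drive_tool([
  [[-3,3,0],-10],
  [[-3,3,0],-10],
  [[-3,3,0],-10],
  [[-3,3,0],-10],
  [[-2.7,3,0],-10],
  [[0,0,0],-10],
  [[0,0,0],-5.4],
  [[0,0,0],0],
  [[0,0,0],0],
  [[0,0,0],0],
])

```text
time: 53.7
ee_pos: [0.4213, 0.165, 0.2215]
eef_rot: [0.889, 0.457, -0.0, -0.001]
ft_force: [-0.2, -0.6, -0.4]
width: 0.0305
grip_force: 0.0
```

```bash
python3 look.py w11 corner2:.4295,.2125,273.2
python3 - <<'E'
from lib import *
c=cap('wrist')
# joint silhouette check of pan pieces in scene/side: overlap per hypothesis
E
```

```text
tcp [0.4213 0.165  0.2215] psi -35.58 w 0.0305 t 53.7
corner2 w [0.4297 0.2117] 273.3 0.036
corner2 sc [0.4276 0.2125] 273.22 0.03
corner2 sd [0.4308 0.2146] 273.81 0.032
```

drive_tool([
  [[0.4,2.4,-2],-3],
  [[0.4,2.4,-3],-3],
  [[0,0,-3],0],
  [[0,0,-3],0],
  [[0,0,-3],0],
  [[0,0,-2],0],
  [[0,0,-2],0],
  [[0,0,-1.6],0],
  [[0,0,0],0],
  [[0,0,0],0],
])

```text
time: 55.15
ee_pos: [0.4296, 0.2133, 0.0259]
eef_rot: [0.912, 0.41, -0.0, -0.001]
ft_force: [0.0, 1.0, 0.3]
width: 0.0303
grip_force: 0.0
```

drive_tool([
  [[0,0,0],0],
  [[0,0,0],0],
  [[0,0,0],0],
  [[0,0,0],0],
  [[0,0,0],0],
  [[0,0,0],0],
  [[0,0,1],0],
  [[0,0,3],0],
  [[0,0,3],0],
  [[0,0,3],0],
], hand=1)

```text
time: 56.4
ee_pos: [0.4288, 0.2128, 0.1264]
eef_rot: [0.912, 0.41, -0.001, -0.001]
ft_force: [0.1, 0.2, -3.5]
width: 0.0134
grip_force: 60.0
```

```bash
python3 tgt.py -37 -82 0 45
```

```text
target [ 0.56037005 -0.08557316] move cm [ 13.16 -29.84] z 0.12637547129135085 turn -85.75 psi -41.65 0.013425148599046602 [ 0.1  0.2 -3.5]
```

drive_tool([
  [[1.3,-2,2],9.4],
  [[1.3,-3,0],9.4],
  [[1.3,-3,0],9.4],
  [[1.3,-3,0],9.4],
  [[1.3,-3,0],9.4],
  [[1.3,-3,0],9.4],
  [[1.3,-3,0],9.4],
  [[1.3,-3,0],9.4],
  [[1.3,-3,0],9.4],
  [[1.4,-3.8,0],9.7],
])

```text
time: 57.65
ee_pos: [0.5602, -0.085, 0.1454]
eef_rot: [0.317, 0.949, -0.001, -0.001]
ft_force: [0.8, 0.5, -2.1]
width: 0.0135
grip_force: 60.0
```

drive_tool([
  [[0,0,0],0],
  [[0,0,0],0],
  [[0,0,-1],0],
  [[0,0,0],0],
  [[0,0,0],0],
  [[0,0,0],0],
  [[0,0,0],0],
  [[0,0,0],0],
  [[0,0,0],0],
  [[0,0,0],0],
])

```text
time: 58.9
ee_pos: [0.5602, -0.0849, 0.1354]
eef_rot: [0.32, 0.947, -0.001, -0.0]
ft_force: [-0.2, -0.3, -2.5]
width: 0.0136
grip_force: 60.0
```

```bash
python3 tgt.py -37 -82 0 45; python3 look.py w12
python3 - <<'E'
import cv2; a=cv2.imread('pics/w12.png'); cv2.imwrite('pics/w12b.png',cv2.resize(a[:300,60:500],(800,545)))
E
```

```text
target [ 0.56037005 -0.08557316] move cm [ 0.02 -0.07] z 0.13537352589270402 turn -0.07 psi 52.67 0.013639919275681249 [-0.2 -0.3 -2.5]
tcp [ 0.5602 -0.0849  0.1354] psi 52.67 w 0.0136 t 58.9
```

View pics/w12b.png

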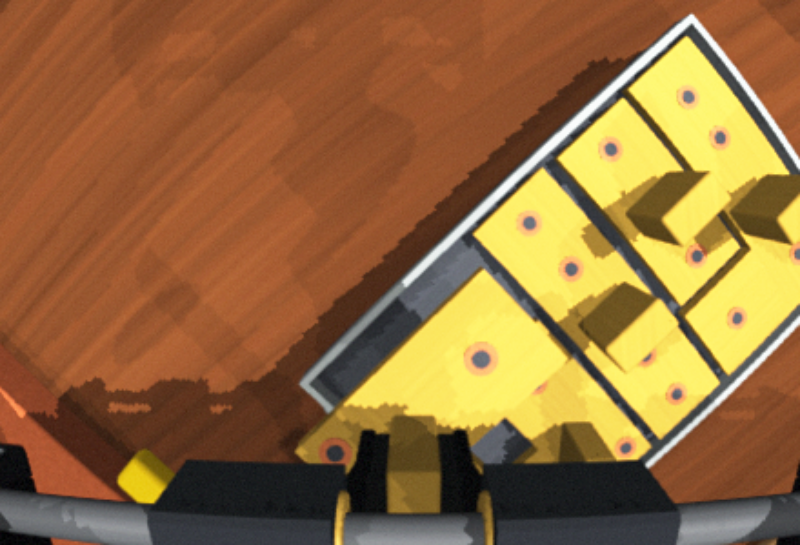

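drive_tool([
  [[0,-0.05,-1],0],
  [[0,0,-1.5],0],
  [[0,0,-1.2],0],
  [[0,0,-0.7],0],
  [[0,0,-0.3],0],
  [[0,0,0],0],
  [[0,0,0],0],
  [[0,0,0],0],
  [[0,0,0],0],
  [[0,0,0],0],
])

```text
time: 60.3
ee_pos: [0.5602, -0.0853, 0.0884]
eef_rot: [0.32, 0.947, -0.001, -0.0]
ft_force: [-1.3, -1.0, -2.6]
width: 0.0135
grip_force: 60.0
```

```bash
python3 tgt.py -37 -82 0 45
```

```text
target [ 0.56037005 -0.08557316] move cm [ 0.01 -0.03] z 0.0884260816130245 turn -0.08 psi 52.68 0.013514987674879188 [-1.3 -1.  -2.6]
```

drive_tool([
  [[0,0,-0.7],0],
  [[0,0,-0.5],0],
  [[0,0,-0.3],0],
  [[0,0,-0.2],0],
  [[0,0,0],0],
  [[0,0,0],0],
  [[0,0,0],0],
  [[0,0,0],0],
  [[0,0,0],0],
  [[0,0,0],0],
])

```text
time: 61.55
ee_pos: [0.5602, -0.0853, 0.0714]
eef_rot: [0.32, 0.947, -0.001, -0.0]
ft_force: [0.8, -0.4, -3.7]
width: 0.0136
grip_force: 60.0
```

drive_tool([
  [[0,0,0],0],
  [[0,0,0],0],
  [[0,0,0],0],
  [[0,0,0],0],
  [[0,0,2],0],
  [[0,0,4],0],
  [[0,0,4],-4],
  [[0,1,4],-8],
  [[-1,2,1],-10],
  [[-1,2,0],-10],
], hand=0.65)

```text
time: 62.8
ee_pos: [0.5406, -0.0353, 0.2236]
eef_rot: [0.572, 0.821, 0.0, 0.001]
ft_force: [-0.9, -0.1, -0.7]
width: 0.03
grip_force: 0.0
```

drive_tool([
  [[-1,1,0],-10.5],
  [[-1,1,0],-10.5],
  [[0,0.5,0],-10.5],
  [[0,0,0],-10.5],
  [[0,0,0],-10.5],
  [[0,0,0],-10.5],
  [[0,0,0],-10.5],
  [[0,0,0],-10.5],
  [[0,0,0],-10.5],
  [[0,0,0],-10.5],
])

```text
time: 64.05
ee_pos: [0.5203, -0.0106, 0.2224]
eef_rot: [0.999, 0.046, 0.0, -0.001]
ft_force: [-0.1, 0.3, 0.1]
width: 0.0304
grip_force: 0.0
```

```bash
python3 look.py w13 pan:.586,.0005,7.5 grip:.539,-.193,8,.085
python3 - <<'E'
import cv2,numpy as np; a=cv2.imread('pics/w13.png')
from lib import *
b=cap('scene')['color'][140:320,90:390,::-1]
cv2.imwrite('pics/w13b.png',np.vstack([cv2.resize(a[0:240],(700,300)),cv2.resize(b,(500,300))[:, :].copy() if 0 else cv2.resize(b,(700,300))]))
E
```

```text
tcp [ 0.5203 -0.0106  0.2224] psi -84.71 w 0.0304 t 64.05
pan [0.5859 0.0007] 6.95 -120.0
grip w [ 0.5416 -0.192 ] 7.92 0.049
grip sc [ 0.5371 -0.1925] 9.13 0.032
grip sd [ 0.543  -0.1922] 5.26 0.377
```

View pics/w13b.png

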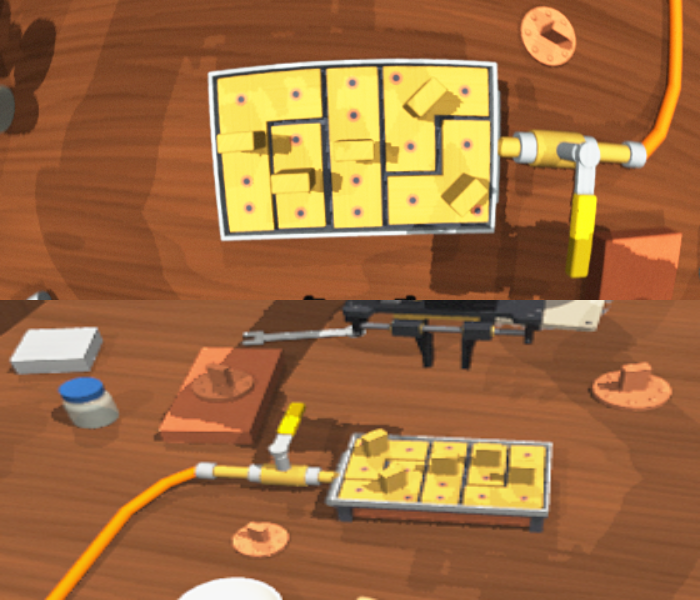

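drive_tool([
  [[0.5,-4.5,0],2.3],
  [[0.5,-4.5,0],0],
  [[0.5,-4.5,-2],0],
  [[0.5,-4.6,-2],0],
  [[0,0,-2],0],
  [[0,0,-2],0],
  [[0,0,0],0],
  [[0,0,0],0],
  [[0,0,0],0],
  [[0,0,0],0],
], hand=0.4)

```text
time: 65.5
ee_pos: [0.5406, -0.191, 0.1419]
eef_rot: [0.998, 0.07, 0.0, -0.001]
ft_force: [-0.3, -0.3, 0.6]
width: 0.052
grip_force: 0.0
```

drive_tool([
  [[0,0,-2],0],
  [[0,0,-2],0],
  [[0,0,-1.5],0],
  [[0,0,-1],0],
  [[0,0,-0.3],0],
  [[0,0,0],0],
  [[0,0,0],0],
  [[0,0,0],0],
  [[0,0,0],0],
  [[0,0,0],0],
])

```text
time: 66.75
ee_pos: [0.5403, -0.1913, 0.0734]
eef_rot: [0.998, 0.07, -0.0, -0.001]
ft_force: [-0.4, 0.6, 0.4]
width: 0.0523
grip_force: 0.0
```

drive_tool([
  [[0,0,0],0],
  [[0,0,0],0],
  [[0,0,0],0],
  [[0,0,0],0],
  [[0,0,0],0],
  [[0,0,0],0],
  [[0,0,0],0],
  [[0,0,0],0],
  [[0,0,0],0],
  [[0,0,0],0],
], hand=1, newtons=20)

```text
time: 68.0
ee_pos: [0.5403, -0.1919, 0.0734]
eef_rot: [0.998, 0.069, -0.0, -0.0]
ft_force: [1.7, -4.4, -2.6]
width: 0.0178
grip_force: 20.0
```

Run:
```python
from lib import *
s=r.read_state(); p=s['ee_pos'][:2]; a=T2([.5862,.0006,np.radians(7.6)],[0,-.185]); v=p-a; R=np.linalg.norm(v); t0=np.degrees(np.arctan2(v[1],v[0]))%360
print(p,a,R,t0,s['width'],s['ft_force'])
n=15; d=(277.6+3.5-t0)/n; print(d)
q=[a+R*np.array([np.cos(np.radians(t0+d*i)),np.sin(np.radians(t0+d*i))]) for i in range(n+1)]
print(np.round(np.diff(q,axis=0)*100,2).tolist())
```

```text
[ 0.54028655 -0.19185935] [ 0.61066743 -0.18277487] 0.07096474890970363 187.35483604271593 0.017846346448953894 [ 1.72872358 -4.37389004 -2.55667536]
6.249677597152273
[[0.14, -0.76], [0.22, -0.74], [0.3, -0.71], [0.38, -0.68], [0.45, -0.63], [0.51, -0.58], [0.57, -0.52], [0.63, -0.45], [0.67, -0.38], [0.71, -0.31], [0.74, -0.23], [0.76, -0.14], [0.77, -0.06], [0.77, 0.02], [0.77, 0.11]]
```

drive_tool([
  [[0.14,-0.76,0],6.25],
  [[0.22,-0.74,0],6.25],
  [[0.3,-0.71,0],6.25],
  [[0.38,-0.68,0],6.25],
  [[0.45,-0.63,0],6.25],
  [[0.51,-0.58,0],6.25],
  [[0.57,-0.52,0],6.25],
  [[0.63,-0.45,0],6.25],
  [[0.67,-0.38,0],6.25],
  [[0.71,-0.31,0],6.25],
])

```text
time: 69.25
ee_pos: [0.5854, -0.2481, 0.0733]
eef_rot: [0.816, 0.579, -0.001, -0.002]
ft_force: [-4.2, 2.3, 3.7]
width: 0.0174
grip_force: 20.0
```

drive_tool([
  [[0.74,-0.23,0],6.25],
  [[0.76,-0.14,0],6.25],
  [[0.77,-0.06,0],6.25],
  [[0.77,0.02,0],6.25],
  [[0.77,0.11,0],6.25],
  [[0,0,0],0],
  [[0,0,0],0],
  [[0,0,0],0],
  [[0,0,0],0],
  [[0,0,0],0],
])

```text
time: 70.5
ee_pos: [0.6179, -0.2513, 0.0726]
eef_rot: [0.632, 0.775, -0.003, -0.007]
ft_force: [-27.1, 7.8, 17.3]
width: 0.0183
grip_force: 20.0
```

Run:
```python
from lib import *
s=r.read_state(); p=s['ee_pos'][:2]; a=np.array([.61067,-.18277]); v=p-a; R=Ro.from_quat(s['eef_rot']).as_matrix()
print(p,np.linalg.norm(v),np.degrees(np.arctan2(v[1],v[0]))%360,'psi',np.degrees(np.arctan2(R[1,1],R[0,1])),s['width'],s['ft_force'],s['torque'])
```

```text
[ 0.6179232  -0.25127792] 0.06889081494906256 276.0436112387622 psi 11.598372502068575 0.01834097603827577 [-27.13777725   7.76906876  17.2810996 ] [ 1.32393657  6.08202781 -0.27230307]
```

drive_tool([
  [[0,0,0],0],
  [[0,0,0],0],
  [[0,0,0],0],
  [[0,0,0],0],
  [[0,0,0],0],
  [[0,0,0],0],
  [[0,0,2],0],
  [[0,0,3],0],
  [[0,0,4],0],
  [[0,0,5],0],
], hand=0.4)

```text
time: 71.75
ee_pos: [0.6237, -0.2519, 0.2156]
eef_rot: [0.631, 0.776, -0.001, -0.0]
ft_force: [1.4, -0.2, 0.3]
width: 0.052
grip_force: 0.0
```

drive_tool([
  [[-3,-2,2],0],
  [[-3,-2,0],0],
  [[-3,-2,0],0],
  [[-3,0,0],0],
  [[0,0,0],0],
  [[0,0,0],0],
  [[0,0,0],0],
  [[0,0,0],0],
  [[0,0,0],0],
  [[0,0,0],0],
])

```text
time: 73.0
ee_pos: [0.5042, -0.3119, 0.2332]
eef_rot: [0.631, 0.776, -0.001, -0.0]
ft_force: [0.6, -0.5, 0.0]
width: 0.0524
grip_force: 0.0
```

```bash
python3 look.py w14 grip:.62,-.254,97.6,.085
python3 - <<'E'
from lib import *
a=cv2.imread('pics/w14.png'); b=cap('scene')['color'][140:320,90:490,::-1]
cv2.imwrite('pics/w14b.png',np.vstack([cv2.resize(a[0:260],(560,260)),cv2.resize(b,(700,315))[:,:560]]))
E
```

```text
tcp [ 0.5042 -0.3119  0.2332] psi 11.73 w 0.0524 t 73.0
grip w [ 0.6178 -0.25  ] 95.83 0.459
grip sc [ 0.6153 -0.25  ] 96.73 0.012
grip sd [ 0.6191 -0.2482] 96.47 0.008
```

View pics/w14b.png

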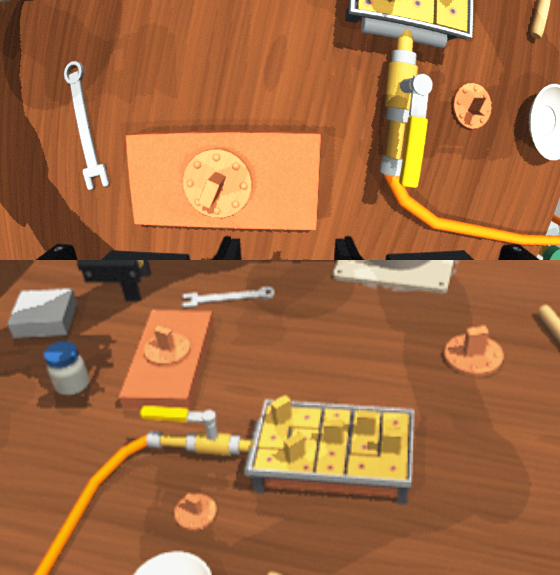

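```bash
python3 -c "
from bench import r
print(r.close_job())"
```

```text
the job is handed in; nothing more can be done
None
```

The job is handed in at about 73 s of the 210 s limit: gas shut first, rosette flat on the brick, all five castings flat in one layer in the pan with gates up, cock turned back open against its stop, and both jars left untouched.

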